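Test a supply module in the lever jig

TASK

Test the bare-aluminium supply module: with the red safety catch still on, set the module squarely in the test jig's nest, between its guide pins and flat on the sprung contact pad, and let go of it. Then press the tab of the red safety catch all the way down to free the lever, pull the lever by its black handle forward and down to its stop so that the pusher presses the module onto its contacts, and keep holding it there: finish while still holding the handle down. Leave the black module and the other things on the bench where they are.

Things in the scene. Friction and masses are not known exactly. Their poses are not given: they have to be found in the camera images.
- module_center (a point): Centre (half-way up) of the loose module to be tested: a closed bare-aluminium box, 64 mm along its x, 44 mm along its y, 40 mm high, about 0.2 kg, standing on the bench on either side of the jig. Best gripped across its 44 mm width.
- black_module_center (a point): Centre of a loose module of the same size in a black case, standing on the other side of the jig; leave it where it is.
- jig: The bench test jig, fixed: black base box 220 x 200 x 55 mm, a pair of aluminium side plates at the back carrying the lever. Its origin lies on the bench, 20 mm behind the nest's centre; x to its back (the front faces the robot), y to its left, z up. It can be turned a little on the bench.
- nest (a point): Centre of the top of the sprung contact pad (50 x 30 mm) at rest, 75 mm above the bench; fixed to the jig, axes as the jig's. The module goes here with its 64 mm length along x, either end first, about 2 mm to spare on each side; lying on the pad, its centre is 20 mm above this point. Nothing overhangs it while the lever is up.
- nest_front (a point): Middle of the nest's front edge, 32 mm before nest. Eight round-nosed pins (8 mm thick, tops 7 mm above the pad) guide the module: from the nest's centre at x +-24, y +-28 mm and at x +-38, y +-14 mm. So 40 mm are free between the pins on each long side for a finger, down to the base 20 mm below the pad.
- pad (a joint): Travel of the sprung contact pad downwards, m: 0 at rest, 0.008 at most. It takes 7 N to start moving and 20 N at 0.006; the module's weight does not move it. The lever at its stop, with a module in the nest, presses it down by about 0.006.
- lever (a joint): Angle of the yoke lever, rad: 0 standing up (leaning 0.09 rad back from upright), 1.66 at its stop, level and pointing to the jig's front. It swings towards the jig's front (-x) and down about lever_hinge. A spring returns it to 0 when let go. While the catch is on, it cannot move by more than about 0.07.
- lever_hinge (a point): Middle of the lever's horizontal hinge axis (along the jig's y), fixed to the jig 100 mm behind and 60 mm above nest, axes as nest.
- handle: The lever's black round handle, 22 mm thick, 106 mm long between the lever's flat arms: a sleeve that turns freely on the bar. Origin at its middle, 185 mm from the hinge axis, y along the bar. About 0.32 m above the bench with the lever up, 0.135 m at its stop, where it needs about 10 N down. Can be pinched from above, fingers front and back, and led round, gripper pointing down.
- pusher: The lever's rubber-tipped pusher (22 mm thick, swivels slightly to level itself), on a cross-piece half-way up the lever, 100 mm from the hinge; with the lever down it presses on the middle of the module's top.
- catch (a joint): Angle of the red safety catch, rad: 0 on (its rear end props the lever's stop pin so that the lever cannot come forward), 0.55 fully released (about 0.3 frees the lever). It stays where it is left; about 1 N on the tab turns it.
- catch_tab (a point): Middle of the top of the red thumb tab (30 mm along the jig's x, 34 mm along y) at the catch's front end, on the jig's right side, beside the nest, 0.22 m above the bench when on. Pressed straight down from above, with shut fingers for instance, it sinks 33 mm until released, turning about an axis along the jig's y that lies 58 mm behind and 19 mm below it when on.
- multimeter: Grey hand multimeter lying on the left, 170 x 82 x 36 mm; leave alone. Origin under its centre.
- spool: White reel of solder on the right, 60 mm across, 47 mm high; leave alone. Origin under its centre.
- mug: White mug at the left back, 80 mm across, 90 mm high; leave alone. Origin under its centre.
- flux: Small amber bottle with a red cap at the right back, 44 mm across, 110 mm high; leave alone. Origin under its centre.
- capacitor: Black can capacitor standing at the left back, 35 mm across, 50 mm high; leave alone. Origin under its centre.
- screwdriver: Orange screwdriver, 190 mm long, lying at the right back; leave alone.
- partsbox: Open cardboard box of small parts at the right back, 170 x 120 x 55 mm; leave alone. Origin under its centre.
Not all that is in view belongs to the job. What is shaped like the part that bears module_center but brown or turquoise is not meant.

How it is judged:
On the way, in this order (a step that is already met when the one before it is completed fails the run):
1. the aluminium module lies flat on the pad between the guide pins, let go, with the catch still on and the lever up (horizontal distance between module_center and nest below 0.005 m and angle between module_center's own z axis and vertical below 0.06 rad and z of module_center in the frame of nest between 0.015 and 0.0225 m and contact force between the fingers and module below 0.2 N and value of joint each of catch, lever below 0.15 rad), for 0.2 s.
2. the safety catch is released while the lever still stands up (value of joint catch above 0.4 rad and value of joint lever below 0.15 rad), for 0.1 s.
3. the lever is held down at its stop by its handle, pressing the module onto its contacts (value of joint lever above 1.63 rad and value of joint pad above 0.003 m and contact force between pusher and module above 5 N and value of joint catch above 0.4 rad and horizontal distance between module_center and nest below 0.005 m and angle between module_center's own z axis and vertical below 0.06 rad and contact force between the fingers and handle above 2 N), for 0.5 s.
At the end, for the whole second after the job is handed in: Fingers hold the handle (over 2 N), lever still and at its stop (over 1.63 rad); the pusher presses the module (over 5 N), pad down over 3 mm; module level (0.06 rad), within 5 mm of the nest centre, not touched by the robot; catch released (over 0.4 rad) (all of step 3 and velocity of joint lever between -0.1 and 0.1 rad/s and contact force between each of the arm, the fingers and module below 0.2 N); the arm keeps its last pose, push and grip.
It fails at once if the black module is moved by more than 20 mm (distance of black_module_center from where it was at the start of the episode above 0.02 m).
It fails at once if another thing on the bench is moved by more than 30 mm (distance of any of spool, multimeter, mug, flux, capacitor, screwdriver, partsbox from where it was at the start of the episode above 0.03 m).
It fails at once if the lever is forced past the catch while it is on (value of joint catch below 0.1 rad and value of joint lever between 0.2 and 1.2 rad).
It also fails if it takes over 72 s, if anything falls off the work surface, if the arm or the gripper's body presses on something with over 40 N, if the wrist force passes 120 N, or if a joint passes its speed limit or range.

ROBOT

A 6-joint arm with a two-finger parallel gripper is mounted at the origin on the work surface. World frame = base frame: x ahead of the robot, y to its left, z up, the work surface at z = 0. Lengths are in m, angles in rad, forces in N, time in s.
With the tool pointing down it reaches from about 0.35 to 0.975 m from the base axis. Payload 4.9 kg.
Tool frame: the origin (TCP) lies on the centre line of the jaws, within the pads' length; the fingertips stand 14 mm ahead of it and the grasp point (between the pads) lies 5 mm behind it; z points along the fingers, y is the line along which they close (so a half turn about z gives the same grasp; the last joint's range is limited). The gripper opens to 85 mm and grips with 20 to 120 N. Pads are 22 mm wide; open, the fingers measure 114 mm over their backs; the gripper's body (76 mm by 85 mm) begins 54 mm behind the grasp point. The pads swing forward as they close: fully open they stand 13 mm farther back than shut.
Start: joints at [-1.322, 0.053, 1.613, -0, 1.476, -0.119], TCP at [0.225, -0.583, 0.245] pointing down, gripper open.
Joint ranges: [-3.01, 3.01], [-1.01, 2.22], [0.06, 2.58], [-1.02, 4.17], [0.09, 2.62], [-3.14, 3.14]. Speed limits (rad/s): [2.57, 2.57, 3.14, 3.14, 3.14, 3.14].

INTERFACE

Orientations are given as a unit quaternion [w, x, y, z].
In Python, from plant import * gives the robot as it stands.
- The arm moves only by the tool send_rows, never from a script. Its argument "steps" is a list of rows, each an object with "translation": the shift along the tool's x, y, z in cm, a list of three; "delta_rot": the turn, a rotation vector about the tool's x, y, z in rad, a list of three; "jaw": the finger opening in cm, from 0 to 8.54. In form: [{"translation": [dx, dy, dz], "delta_rot": [rx, ry, rz], "jaw": jaw}, ...]. A call has exactly 8 rows; each row is the pose to reach, as a shift and turn from the pose commanded when the call began, along the tool's axes at that moment; what a row does not reach only later rows make up. A row lasts 1/10 s, in which the tool goes at most 50 mm and 8.59 degrees, less where a joint would pass 70% of its speed; a pose out of reach is approached as far as the arm can. A call with a gripper value outside its range is refused whole. The fingers move at their own pace and stop on an object; the grip force is fixed at half the most. Time passes only in rows, so rows that repeat a pose let the fingers close, or fill a call up. It gives the time, the measured TCP pose, the force, the opening and the grip force at its end, in the units of the state.
- state(): the state, without advancing time (a new reading comes with each control period).
- grab_frame(name): name is "scene" or "top" or "wrist"; returns a dict with "pixels" (480x640x3 uint8, blue, green, red), "range_z" (480x640 float32, m along the optical axis (not along the pixel's ray), 0 where there is no reading), "fx", "fy", "cx", "cy" (pixels), "dist" ([k1, k2, p1, p2, k3] as OpenCV has them; the pictures are not rectified), "rvec" (rotation vector, rad) and "tvec" (3), from world to camera coordinates, as OpenCV has them. Camera axes: x right, y down, z forward; pixel columns grow to the right and rows downward; lengths in m; the calibration is good to about 2 mm. A picture is of the moment at which its call begins.
- job_done(): hands the job in; it is judged then, once.
The state is a dict: "time": time; "joint_pos": joint angles; "joint_vel": joint speeds; "joint_efforts": joint torques, N m; "tool_pos": TCP position; "tool_rot": TCP orientation; "contact_force": force on the tool from outside, world axes, zero at the start; "ft_torque": the same for the moment, N m; "gripper_width": opening from 0.0 (shut) to 1.0 (fully open); "grasp_force": force on a finger pad.
Only numpy, scipy, OpenCV 4.12 (cv2) and the standard library are available. Lean on these libraries where they do the work, as an engineer would, in place of code of your own. Each camera call takes 0.05 s, during which the arm holds its last target. There are 200 camera calls.

## Working session

There is one attempt and no reset: what is moved stays moved. The work goes in short steps, Python scripts to look and compute and a tool call to move; the robot and the scene stay as the last step left them, time stands still between calls to the robot, and variables do not carry over. Pictures are saved under pics/ and viewed, at most 10 in all, crops included, and the job is handed in when it is done.

Besides the shell and the picture viewer there is one more tool, called after ">>>" by a JSON object that holds its "method" and its "body", one argument or row to a line. send_rows: Moves the arm, as the interface text tells. Its arguments: {"type":"object","properties":{"steps":{"type":"array","items":{"type":"object","properties":{"translation":{"type":"array","items":{"type":"number"}},"delta_rot":{"type":"array","items":{"type":"number"}},"jaw":{"type":"number"}}}}},"required":["steps"]}

```bash
mkdir -p pics; ls; cat > h.py <<'E'
from plant import *
import numpy as np, cv2
from scipy.spatial.transform import Rotation as R
def cloud(f):
    v,u=np.mgrid[0:480,0:640].astype(np.float64)
    K=np.array([[f["fx"],0,f["cx"]],[0,f["fy"],f["cy"]],[0,0,1]])
    n=cv2.undistortPoints(np.stack([u.ravel(),v.ravel()],1)[:,None],K,np.array(f["dist"],float)).reshape(480,640,2)
    z=f["range_z"]; P=np.dstack([n*z[...,None],z])
    M=cv2.Rodrigues(np.array(f["rvec"],float))[0]
    return (P-np.array(f["tvec"],float).ravel())@M
def pix(f,p):
    K=np.array([[f["fx"],0,f["cx"]],[0,f["fy"],f["cy"]],[0,0,1]])
    return cv2.projectPoints(np.array(p,float).reshape(-1,1,3),np.array(f["rvec"],float),np.array(f["tvec"],float),K,np.array(f["dist"],float))[0].reshape(-1,2)
E
python3 - <<'E'
from h import *
import pickle
for n in("scene","top"):
    f=grab_frame(n); cv2.imwrite(f"pics/{n}1.png",f["pixels"]); pickle.dump(f,open(n+".pkl","wb"))
s=state(); print(s)
E
```

```text
pics
{'time': 0.1, 'joint_pos': array([-1.32202660e+00,  5.32656913e-02,  1.61415841e+00, -1.15219437e-05,
        1.47600473e+00, -1.18998526e-01]), 'joint_vel': array([-1.16332906e-03,  7.62255601e-05, -2.03896500e-03,  6.93073255e-05,
        5.05847505e-04, -6.21500993e-04]), 'joint_efforts': array([-9.80751292e-05, -3.94906819e+01, -3.71362817e+01, -1.10682315e-04,
        3.93336915e-03,  4.97916332e-06]), 'tool_pos': array([ 0.22457309, -0.58268095,  0.2442005 ]), 'tool_rot': array([-9.15785846e-04,  9.83140385e-01,  1.82850051e-01, -6.52515442e-05]), 'contact_force': array([ 1.27984393, -0.11187972,  0.74118391]), 'ft_torque': array([-0.00824126,  0.01290423, -0.02928154]), 'grasp_force': 0.0, 'gripper_width': 0.9988535431920753}
```

View pics/scene1.png

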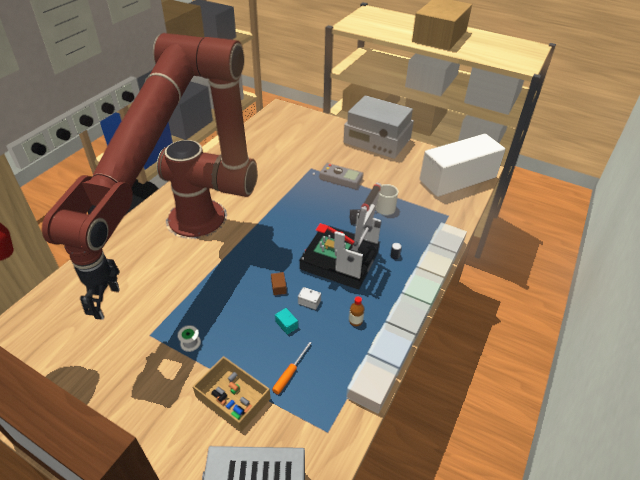

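View pics/top1.png

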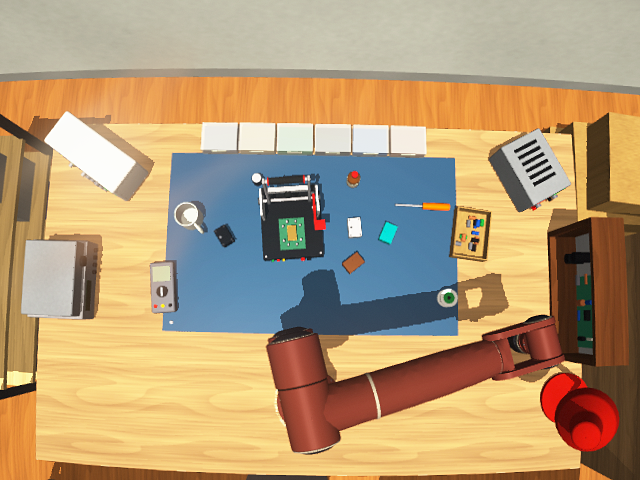

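Top view: candidates of module shape are bright metal (355,227), brown (353,262), turquoise (388,232) and black (225,235). The bright-metal one fits "bare aluminium". The jig's nest is near (292,233), the red tab near (319,224).

```bash
python3 - <<'E'
from h import *
import pickle
f=pickle.load(open("top.pkl","rb"));P=cloud(f)
c=cv2.resize(f["pixels"][165:280,205:405],None,fx=4,fy=4,interpolation=cv2.INTER_CUBIC);cv2.imwrite("pics/crop1.png",c)
def rect(m,n):
    q=P[m]; r=cv2.minAreaRect((q[:,:2]*1000).astype(np.float32)); print(n,m.sum(),r,np.median(q[:,2]))
v,u=np.mgrid[0:480,0:640]
z=P[...,2]
rect((abs(u-355)<14)&(abs(v-227)<16)&(z>.034)&(z<.046),"alu")
rect((abs(u-225)<14)&(abs(v-235)<16)&(z>.034)&(z<.046),"blk")
rect((abs(u-292)<45)&(abs(v-218)<50)&(z>.048)&(z<.060),"base")
b=f["pixels"].astype(int)
red=(b[...,2]>150)&(b[...,1]<60)&(b[...,0]<60)&(abs(u-318)<12)&(abs(v-220)<20)
rect(red&(z>.15)&(z<.24),"tab")
rect((abs(u-292)<14)&(abs(v-233)<18)&(z>.07)&(z<.08),"pad")
rect((abs(u-292)<45)&(abs(v-200)<40)&(z>.30)&(z<.345),"handle")
E
```

```text
alu 217 ((581.3424072265625, -141.12347412109375), (64.65433502197266, 44.053340911865234), 7.0176520347595215) 0.040239457393996945
blk 195 ((543.3646240234375, 296.09503173828125), (63.04848098754883, 45.236934661865234), 27.51708984375) 0.04046407142334197
base 2543 ((616.51611328125, 83.63847351074219), (291.1498718261719, 221.29769897460938), 5.27630615234375) 0.05487976489947725
tab 146 ((587.8088989257812, -17.082904815673828), (91.34945678710938, 31.807302474975586), 8.488638877868652) 0.22227852364551692
pad 121 ((551.6093139648438, 67.23204803466797), (80.0495834350586, 59.53789520263672), 5.306323528289795) 0.07535509236226313
handle 359 ((665.5995483398438, 77.37593841552734), (23.205942153930664, 140.16998291015625), 4.937529563903809) 0.3276182256699713
```

View pics/crop1.png

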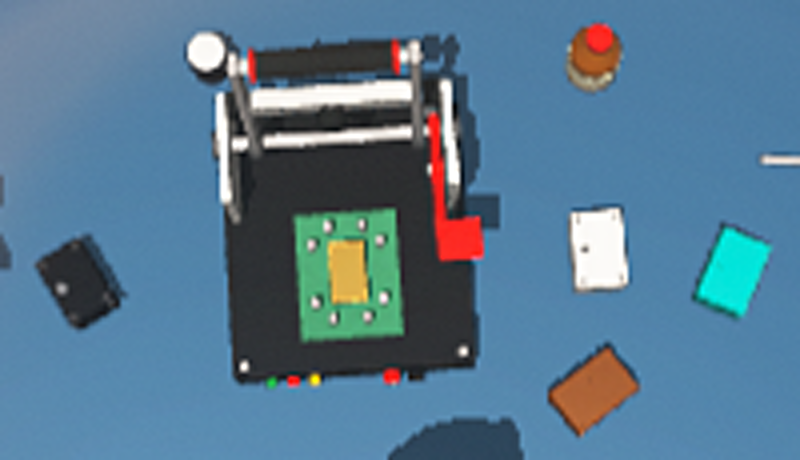

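The crop confirms it: bright-metal box at crop (598,249) is the aluminium module; its size measures 65x44 mm, top at 40 mm. Moving above it.

```bash
cat >> h.py <<'E'
def go(x,y,z,yaw):
    "shift in tool axes (cm) and turn for a downward pose with tool x at world yaw (deg)"
    s=state(); q=s["tool_rot"]; T=R.from_quat([q[1],q[2],q[3],q[0]])
    G=R.from_matrix([[np.cos(np.radians(yaw)),np.sin(np.radians(yaw)),0],[np.sin(np.radians(yaw)),-np.cos(np.radians(yaw)),0],[0,0,-1]])
    d=T.inv().apply(np.array([x,y,z])-s["tool_pos"])*100
    print("t",s["time"],"pos",s["tool_pos"].round(4),"F",np.round(s["contact_force"],1),"w",round(s["gripper_width"]*8.54,2),"g",s["grasp_force"])
    print("move cm",d.round(2),"rot",(T.inv()*G).as_rotvec().round(4))
E
python3 -c "
from h import *
go(.581,-.141,.2,7)"
```

```text
t 0.1 pos [ 0.2246 -0.5827  0.2442] F [ 1.3 -0.1  0.7] w 8.53 g 0.0
move cm [ 49.14 -28.39   4.48] rot [-0.0018  0.      0.2456]
```

>>> {"method": "send_rows", "body": {
  "steps": [
    {"translation":[49.1,-28.4,4.5],"delta_rot":[0,0,0.246],"jaw":7},
    {"translation":[49.1,-28.4,4.5],"delta_rot":[0,0,0.246],"jaw":7},
    {"translation":[49.1,-28.4,4.5],"delta_rot":[0,0,0.246],"jaw":7},
    {"translation":[49.1,-28.4,4.5],"delta_rot":[0,0,0.246],"jaw":7},
    {"translation":[49.1,-28.4,4.5],"delta_rot":[0,0,0.246],"jaw":7},
    {"translation":[49.1,-28.4,4.5],"delta_rot":[0,0,0.246],"jaw":7},
    {"translation":[49.1,-28.4,4.5],"delta_rot":[0,0,0.246],"jaw":7},
    {"translation":[49.1,-28.4,4.5],"delta_rot":[0,0,0.246],"jaw":7}
  ]
}}

```text
time: 0.9
tool_pos: [0.4757, -0.2708, 0.2131]
tool_rot: [-0.0, 0.998, 0.061, -0.0]
contact_force: [0.6, -0.1, -0.3]
gripper_width: 0.82
grasp_force: 0.0
```

```bash
python3 -c "
from h import *
go(.581,-.141,.2,7)"
```

```text
t 0.9 pos [ 0.4757 -0.2708  0.2131] F [ 0.6 -0.1 -0.3] w 7.0 g 0.0
move cm [ 12.02 -11.61   1.31] rot [-0.0002  0.0002 -0.0005]
```

>>> {"method": "send_rows", "body": {
  "steps": [
    {"translation":[12,-11.6,1.3],"delta_rot":[0,0,0],"jaw":7},
    {"translation":[12,-11.6,1.3],"delta_rot":[0,0,0],"jaw":7},
    {"translation":[12,-11.6,1.3],"delta_rot":[0,0,0],"jaw":7},
    {"translation":[12,-11.6,1.3],"delta_rot":[0,0,0],"jaw":7},
    {"translation":[12,-11.6,1.3],"delta_rot":[0,0,0],"jaw":7},
    {"translation":[12,-11.6,1.3],"delta_rot":[0,0,0],"jaw":7},
    {"translation":[12,-11.6,1.3],"delta_rot":[0,0,0],"jaw":7},
    {"translation":[12,-11.6,1.3],"delta_rot":[0,0,0],"jaw":7}
  ]
}}

```text
time: 1.7
tool_pos: [0.5794, -0.1444, 0.2009]
tool_rot: [0.0, 0.998, 0.06, 0.0]
contact_force: [-0.5, -0.1, -0.8]
gripper_width: 0.823
grasp_force: 0.0
```

```bash
python3 - <<'E'
from h import *
go(.581,-.141,.2,7)
f=grab_frame("wrist");cv2.imwrite("pics/w1.png",f["pixels"])
P=cloud(f);z=P[...,2]
m=(z>.034)&(z<.046)&(abs(P[...,0]-.581)<.045)&(abs(P[...,1]+.141)<.04)
print(m.sum(),cv2.minAreaRect((P[m][:,:2]*1000).astype(np.float32)),np.median(z[m]))
M=cv2.Rodrigues(np.array(f["rvec"]))[0]; print(-M.T@np.ravel(f["tvec"]))
E
```

```text
t 1.7 pos [ 0.5794 -0.1444  0.2009] F [-0.5 -0.1 -0.8] w 7.03 g 0.0
move cm [ 0.2  -0.32  0.09] rot [ 0.0003 -0.     -0.0025]
3735 ((578.93994140625, -141.0498046875), (64.45565795898438, 44.11125183105469), 6.574259281158447) 0.0408254472121969
[ 0.65864487 -0.13377483  0.33014377]
```

View pics/w1.png

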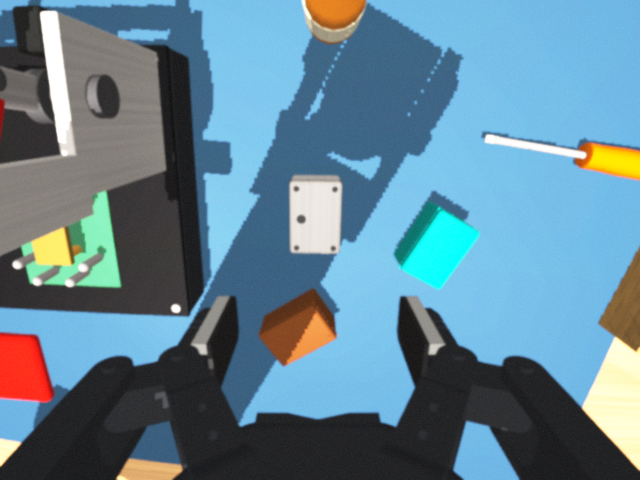

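Aluminium module at (315,215) in the wrist picture, measured (0.579,-0.141), yaw 6.6°. The wrist camera rides 80 mm ahead of the tool and could meet the lever's pusher at the nest. I'll check whether the wrist can take a half turn.

```bash
python3 - <<'E'
from h import *
print(state()["joint_pos"].round(3)); go(.579,-.141,.2,6.6); go(.579,-.141,.2,-90+6.6);
E
```

```text
[-0.369  0.018  1.723 -0.     1.4    1.082]
t 1.75 pos [ 0.5795 -0.1443  0.2009] F [ 0.   0.9 -0.8] w 7.01 g 0.0
move cm [-0.01 -0.34  0.09] rot [ 0.0003 -0.0002  0.0046]
t 1.75 pos [ 0.5795 -0.1443  0.2009] F [ 0.   0.9 -0.8] w 7.01 g 0.0
move cm [-0.01 -0.34  0.09] rot [ 1.0000e-04 -4.0000e-04  1.5754e+00]
```

>>> {"method": "send_rows", "body": {
  "steps": [
    {"translation":[0,-0.3,0],"delta_rot":[0,0,-0.149],"jaw":7},
    {"translation":[0,-0.3,0],"delta_rot":[0,0,-0.298],"jaw":7},
    {"translation":[0,-0.3,0],"delta_rot":[0,0,-0.447],"jaw":7},
    {"translation":[0,-0.3,0],"delta_rot":[0,0,-0.596],"jaw":7},
    {"translation":[0,-0.3,0],"delta_rot":[0,0,-0.745],"jaw":7},
    {"translation":[0,-0.3,0],"delta_rot":[0,0,-0.894],"jaw":7},
    {"translation":[0,-0.3,0],"delta_rot":[0,0,-1.043],"jaw":7},
    {"translation":[0,-0.3,0],"delta_rot":[0,0,-1.19],"jaw":7}
  ]
}}

```text
time: 2.55
tool_pos: [0.5793, -0.1409, 0.2009]
tool_rot: [0.0, 0.791, 0.612, 0.0]
contact_force: [0.9, -0.0, 0.6]
gripper_width: 0.817
grasp_force: 0.0
```

>>> {"method": "send_rows", "body": {
  "steps": [
    {"translation":[0,0,0],"delta_rot":[0,0,-0.149],"jaw":7},
    {"translation":[0,0,0],"delta_rot":[0,0,-0.298],"jaw":7},
    {"translation":[0,0,0],"delta_rot":[0,0,-0.447],"jaw":7},
    {"translation":[0,0,0],"delta_rot":[0,0,-0.596],"jaw":7},
    {"translation":[0,0,0],"delta_rot":[0,0,-0.745],"jaw":7},
    {"translation":[0,0,0],"delta_rot":[0,0,-0.894],"jaw":7},
    {"translation":[0,0,0],"delta_rot":[0,0,-1.043],"jaw":7},
    {"translation":[0,0,0],"delta_rot":[0,0,-1.19],"jaw":7}
  ]
}}

```text
time: 3.35
tool_pos: [0.5793, -0.141, 0.2009]
tool_rot: [0.0, 0.312, 0.95, -0.0]
contact_force: [0.5, 0.1, -0.5]
gripper_width: 0.821
grasp_force: 0.0
```

```bash
python3 - <<'E'
from h import *
go(.579,-.141,.15,186.6); go(.579,-.141,.022,186.6);
E
```

```text
t 3.35 pos [ 0.5793 -0.141   0.2009] F [ 0.5  0.1 -0.5] w 7.01 g 0.0
move cm [ 0.02 -0.02  5.09] rot [-1.000e-04  3.000e-04 -7.503e-01]
t 3.35 pos [ 0.5793 -0.141   0.2009] F [ 0.5  0.1 -0.5] w 7.01 g 0.0
move cm [ 0.03 -0.02 17.89] rot [-1.000e-04  3.000e-04 -7.503e-01]
```

>>> {"method": "send_rows", "body": {
  "steps": [
    {"translation":[0,0,1.5],"delta_rot":[0,0,-0.149],"jaw":7},
    {"translation":[0,0,3],"delta_rot":[0,0,-0.298],"jaw":7},
    {"translation":[0,0,5],"delta_rot":[0,0,-0.447],"jaw":7},
    {"translation":[0,0,7],"delta_rot":[0,0,-0.596],"jaw":7},
    {"translation":[0,0,9],"delta_rot":[0,0,-0.74],"jaw":7},
    {"translation":[0,0,10],"delta_rot":[0,0,-0.75],"jaw":7},
    {"translation":[0,0,10],"delta_rot":[0,0,-0.75],"jaw":7},
    {"translation":[0,0,10],"delta_rot":[0,0,-0.75],"jaw":7}
  ]
}}

```text
time: 4.15
tool_pos: [0.5799, -0.1406, 0.1014]
tool_rot: [0.0, -0.054, 0.999, -0.0]
contact_force: [-0.0, 0.4, 0.4]
gripper_width: 0.821
grasp_force: 0.0
```

```bash
python3 - <<'E'
from h import *
go(.579,-.141,.022,186.6);
E
```

```text
t 4.15 pos [ 0.5799 -0.1406  0.1014] F [-0.   0.4  0.4] w 7.01 g 0.0
move cm [ 0.11 -0.03  7.94] rot [-0.0004  0.0008 -0.0075]
```

>>> {"method": "send_rows", "body": {
  "steps": [
    {"translation":[0.1,0,3],"delta_rot":[0,0,-0.007],"jaw":7},
    {"translation":[0.1,0,6],"delta_rot":[0,0,-0.007],"jaw":7},
    {"translation":[0.1,0,7.9],"delta_rot":[0,0,-0.007],"jaw":7},
    {"translation":[0.1,0,7.9],"delta_rot":[0,0,-0.007],"jaw":7},
    {"translation":[0.1,0,7.9],"delta_rot":[0,0,-0.007],"jaw":7},
    {"translation":[0.1,0,7.9],"delta_rot":[0,0,-0.007],"jaw":4.0},
    {"translation":[0.1,0,7.9],"delta_rot":[0,0,-0.007],"jaw":3.5},
    {"translation":[0.1,0,7.9],"delta_rot":[0,0,-0.007],"jaw":3.5}
  ]
}}

```text
time: 4.95
tool_pos: [0.5805, -0.1409, 0.0242]
tool_rot: [0.002, -0.058, 0.998, -0.001]
contact_force: [0.3, -0.5, 7.2]
gripper_width: 0.502
grasp_force: 62.8
```

>>> {"method": "send_rows", "body": {
  "steps": [
    {"translation":[0,0,0],"delta_rot":[0,0,0],"jaw":3.5},
    {"translation":[0,0,0],"delta_rot":[0,0,0],"jaw":3.5},
    {"translation":[0,0,-3],"delta_rot":[0,0,0],"jaw":3.5},
    {"translation":[0,0,-7],"delta_rot":[0,0,0],"jaw":3.5},
    {"translation":[0,0,-11],"delta_rot":[0,0,0],"jaw":3.5},
    {"translation":[0,0,-15],"delta_rot":[0,0,0],"jaw":3.5},
    {"translation":[0,0,-18],"delta_rot":[0,0,0],"jaw":3.5},
    {"translation":[0,0,-18],"delta_rot":[0,0,0],"jaw":3.5}
  ]
}}

```text
time: 5.75
tool_pos: [0.5814, -0.1411, 0.2082]
tool_rot: [0.005, -0.059, 0.998, -0.002]
contact_force: [-0.5, -0.5, -0.5]
gripper_width: 0.504
grasp_force: 62.1
```

```bash
python3 - <<'E'
from h import *
go(.5516,.0672,.25,185.3);
E
```

```text
t 5.75 pos [ 0.5814 -0.1411  0.2082] F [-0.5 -0.5 -0.5] w 4.3 g 62.07136273384094
move cm [ 0.49 21.02 -4.29] rot [-0.0048  0.0097  0.0247]
```

>>> {"method": "send_rows", "body": {
  "steps": [
    {"translation":[0.5,0,-5],"delta_rot":[-0.005,0.01,0.025],"jaw":3.5},
    {"translation":[0.5,2,-7],"delta_rot":[-0.005,0.01,0.025],"jaw":3.5},
    {"translation":[0.5,6,-7],"delta_rot":[-0.005,0.01,0.025],"jaw":3.5},
    {"translation":[0.5,10,-7],"delta_rot":[-0.005,0.01,0.025],"jaw":3.5},
    {"translation":[0.5,15,-7],"delta_rot":[-0.005,0.01,0.025],"jaw":3.5},
    {"translation":[0.5,19,-7],"delta_rot":[-0.005,0.01,0.025],"jaw":3.5},
    {"translation":[0.5,21,-7],"delta_rot":[-0.005,0.01,0.025],"jaw":3.5},
    {"translation":[0.5,21,-7],"delta_rot":[-0.005,0.01,0.025],"jaw":3.5}
  ]
}}

```text
time: 6.55
tool_pos: [0.5478, 0.0703, 0.2695]
tool_rot: [-0.007, -0.048, 0.999, 0.003]
contact_force: [0.5, 0.3, -1.9]
gripper_width: 0.508
grasp_force: 62.0
```

```bash
python3 - <<'E'
from h import *
go(.5516,.0672,.2,185.3)
f=grab_frame("wrist");P=cloud(f);z=P[...,2];b=f["pixels"].astype(int)
cv2.imwrite("pics/w2.png",f["pixels"])
import pickle;pickle.dump(f,open("w2.pkl","wb"))
M=cv2.Rodrigues(np.array(f["rvec"]))[0]; print(-M.T@np.ravel(f["tvec"]))
E
```

```text
t 6.55 pos [0.5478 0.0703 0.2695] F [ 0.5  0.3 -1.9] w 4.34 g 61.97147011756897
move cm [-0.44 -0.38  6.94] rot [ 0.0058 -0.0132  0.0036]
[0.46964676 0.0630631  0.39983149]
```

View pics/w2.png

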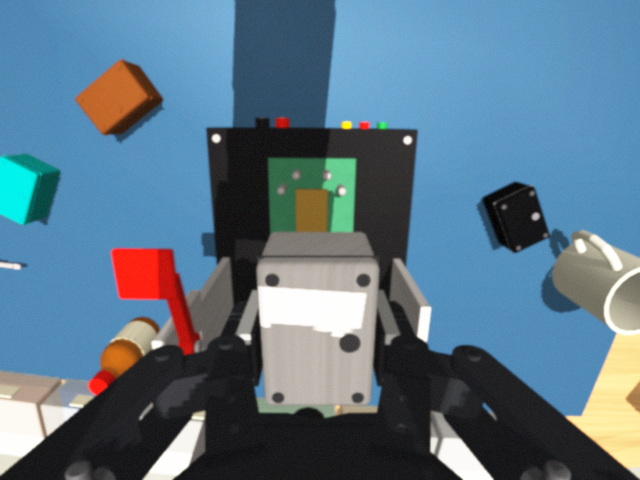

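Wrist picture: the module is held centred at (315,330). The four front pins are at (281,190), (296,175), (327,175) and (342,190), and the red tab is at (142,272). I'll locate the nest from the pins and the module in hand from depth.

```bash
cat >> h.py <<'E'
def ray(f,uv,h):
    K=np.array([[f["fx"],0,f["cx"]],[0,f["fy"],f["cy"]],[0,0,1]])
    n=cv2.undistortPoints(np.array(uv,float).reshape(-1,1,2),K,np.array(f["dist"],float)).reshape(-1,2)
    M=cv2.Rodrigues(np.array(f["rvec"],float))[0]; c=-M.T@np.ravel(f["tvec"])
    d=np.c_[n,np.ones(len(n))]@M
    return c+d*((h-c[2])/d[:,2])[:,None]
E
python3 - <<'E'
from h import *
import pickle
f=pickle.load(open("w2.pkl","rb"));P=cloud(f);z=P[...,2];b=f["pixels"].astype(int)
v,u=np.mgrid[0:480,0:640]
pins=[]
for x,y in [(281,190),(296,175),(327,175),(342,190)]:
    m=(abs(u-x)<7)&(abs(v-y)<8)&(b.min(2)>110)
    k=cv2.moments(m.astype(np.uint8),True); c=(k['m10']/k['m00'],k['m01']/k['m00']); 
    pins.append(c); print(c,m.sum(),z[m].max().round(4),P[m].mean(0).round(4))
W=ray(f,pins,.081)[:,:2]; print(W.round(4))
# local pin coords: image left = robot right(-y)
L=np.array([[-24,-28],[-38,-14],[-38,14],[-24,28]])/1000
A=np.c_[L-L.mean(0)];B=W-W.mean(0)
th=np.arctan2((A[:,0]*B[:,1]-A[:,1]*B[:,0]).sum(),(A*B).sum()); c,s=np.cos(th),np.sin(th)
Rm=np.array([[c,-s],[s,c]]);t=W.mean(0)-Rm@L.mean(0)
print("nest",t.round(4),"yaw",np.degrees(th),"res mm",((L@Rm.T+t-W)*1000).round(1).tolist())
# module in hand
m=(abs(u-317)<70)&(abs(v-330)<80)&(z>.26)&(z<.33)
q=P[m];zz=np.median(q[:,2]);m&=abs(z-zz)<.006
n=cv2.fitPlane if 0 else None
q=P[m];r=cv2.minAreaRect((q[:,:2]*1000).astype(np.float32));print("module",m.sum(),r,zz, np.linalg.lstsq(np.c_[q[:,:2],np.ones(len(q))],q[:,2],rcond=None)[0])
red=(b[...,2]>150)&(b[...,1]<60)&(b[...,0]<60)&(u>105)&(u<185)&(v>245)&(v<303)&(z>.2)
q=P[red];m2=np.zeros(red.shape,bool);print("tab",cv2.minAreaRect((q[:,:2]*1000).astype(np.float32)),np.median(q[:,2]))
print(ray(f,[(114,249),(172,247),(175,297),(118,299)],.222).round(4))
E
```

```text
(280.35483870967744, 190.25806451612902) 31 0.0834 [0.5282 0.0371 0.0812]
(295.61764705882354, 174.97058823529412) 34 0.3998 [0.5118 0.0503 0.0907]
(327.94594594594594, 174.8108108108108) 74 0.3998 [0.5102 0.0788 0.0801]
(342.0, 189.94) 100 0.0842 [0.5238 0.0937 0.0733]
[[0.5282 0.0371]
 [0.5131 0.0498]
 [0.5102 0.0788]
 [0.5226 0.093 ]]
nest [0.5494 0.0676] yaw 5.506147939048384 res mm [[-0.0, 0.4], [-0.2, 0.2], [0.0, -0.8], [0.2, 0.2]]
module 17611 ((545.9907836914062, 71.13165283203125), (64.12042999267578, 52.56492614746094), 5.048054218292236) 0.2858372604187619 [-1.61641688e-05  7.56565649e-03  2.85204026e-01]
tab ((528.0025634765625, 18.79437255859375), (43.33601379394531, 139.9374542236328), 35.609275817871094) 0.2243870400336393
[[ 0.5425 -0.0394  0.222 ]
 [ 0.5383 -0.0074  0.222 ]
 [ 0.5681 -0.0067  0.222 ]
 [ 0.5728 -0.0396  0.222 ]]
```

```bash
python3 - <<'E'
from h import *
go(.5511,.0676,.15,185.4)
E
```

```text
t 6.6 pos [0.5482 0.0688 0.2697] F [ 0.7 -0.6 -1.2] w 4.34 g 61.97180986404419
move cm [-0.43 -0.2  11.96] rot [ 0.0048 -0.0129  0.0003]
```

>>> {"method": "send_rows", "body": {
  "steps": [
    {"translation":[-0.3,-0.1,2],"delta_rot":[0.005,-0.012,0],"jaw":3.5},
    {"translation":[-0.3,-0.1,5],"delta_rot":[0.005,-0.012,0],"jaw":3.5},
    {"translation":[-0.3,-0.1,8],"delta_rot":[0.005,-0.012,0],"jaw":3.5},
    {"translation":[-0.3,-0.1,11],"delta_rot":[0.005,-0.012,0],"jaw":3.5},
    {"translation":[-0.3,-0.1,12],"delta_rot":[0.005,-0.012,0],"jaw":3.5},
    {"translation":[-0.3,-0.1,12],"delta_rot":[0.005,-0.012,0],"jaw":3.5},
    {"translation":[-0.3,-0.1,12],"delta_rot":[0.005,-0.012,0],"jaw":3.5},
    {"translation":[-0.3,-0.1,12],"delta_rot":[0.005,-0.012,0],"jaw":3.5}
  ]
}}

```text
time: 7.4
tool_pos: [0.5524, 0.0672, 0.1539]
tool_rot: [0.003, -0.046, 0.999, -0.0]
contact_force: [-0.7, -0.3, -0.9]
gripper_width: 0.508
grasp_force: 62.0
```

```bash
python3 - <<'E'
from h import *
go(.5511,.0676,.12,185.4)
E
```

```text
t 7.4 pos [0.5524 0.0672 0.1539] F [-0.7 -0.3 -0.9] w 4.34 g 62.001439332962036
move cm [0.14 0.05 3.39] rot [-0.0006  0.0056 -0.0024]
```

>>> {"method": "send_rows", "body": {
  "steps": [
    {"translation":[0.1,0,1.5],"delta_rot":[0,0.004,-0.001],"jaw":3.5},
    {"translation":[0.1,0,3],"delta_rot":[0,0.004,-0.001],"jaw":3.5},
    {"translation":[0.1,0,3.3],"delta_rot":[0,0.004,-0.001],"jaw":3.5},
    {"translation":[0.1,0,3.3],"delta_rot":[0,0.004,-0.001],"jaw":3.5},
    {"translation":[0.1,0,3.3],"delta_rot":[0,0.004,-0.001],"jaw":3.5},
    {"translation":[0.1,0,3.3],"delta_rot":[0,0.004,-0.001],"jaw":3.5},
    {"translation":[0.1,0,3.3],"delta_rot":[0,0.004,-0.001],"jaw":3.5},
    {"translation":[0.1,0,3.3],"delta_rot":[0,0.004,-0.001],"jaw":3.5}
  ]
}}

```text
time: 8.2
tool_pos: [0.5504, 0.0675, 0.1191]
tool_rot: [-0.001, -0.047, 0.999, -0.0]
contact_force: [0.4, 0.4, -1.7]
gripper_width: 0.507
grasp_force: 62.0
```

```bash
python3 - <<'E'
from h import *
import pickle
go(.5511,.0676,.099,185.4)
f=grab_frame("wrist");P=cloud(f);z=P[...,2]; pickle.dump(f,open("w3.pkl","wb"))
cv2.imwrite("pics/w3.png",f["pixels"])
v,u=np.mgrid[0:480,0:640]
m=(abs(u-317)<70)&(abs(v-330)<80)&(z>.11)&(z<.16)
zz=np.median(z[m]);m&=abs(z-zz)<.004
q=P[m];r=cv2.minAreaRect((q[:,:2]*1000).astype(np.float32));print("module",m.sum(),r,zz,np.linalg.lstsq(np.c_[q[:,:2],np.ones(len(q))],q[:,2],rcond=None)[0])
go(.5511,.0676,.099,185.4)
E
```

```text
t 8.2 pos [0.5504 0.0675 0.1191] F [ 0.4  0.4 -1.7] w 4.33 g 62.00235843658447
move cm [-0.08  0.01  2.01] rot [-0.0002 -0.0012 -0.001 ]
module 17039 ((548.37939453125, 68.37946319580078), (63.72347640991211, 51.994850158691406), 5.228555202484131) 0.13542283033451663 [0.00303475 0.00348023 0.13348482]
t 8.25 pos [0.5503 0.0675 0.119 ] F [-0.6 -0.  -0.8] w 4.3 g 62.00147867202759
move cm [-0.09  0.01  2.  ] rot [-0.0002 -0.0014 -0.001 ]
```

View pics/w3.png

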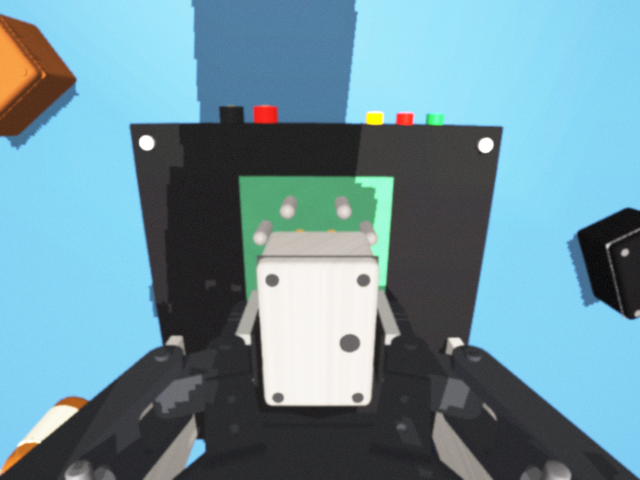

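```bash
python3 - <<'E'
from h import *
import pickle
f=pickle.load(open("w3.pkl","rb"));P=cloud(f);z=P[...,2]
v,u=np.mgrid[0:480,0:640]
W=[]
for x,y in [(262,233),(289,206),(343,206),(369,233)]:
    m=(abs(u-x)<12)&(abs(v-y)<15)&(z>.0775)&(z<.086)
    q=P[m];c,r=cv2.minEnclosingCircle((q[:,:2]*1000).astype(np.float32));W.append(np.array(c)/1000);print(m.sum(),np.round(c,1),r,q[:,2].max(),u[m].mean(),v[m].mean())
W=np.array(W);L=np.array([[-24,-28],[-38,-14],[-38,14],[-24,28]])/1000
A=L-L.mean(0);B=W-W.mean(0)
th=np.arctan2((A[:,0]*B[:,1]-A[:,1]*B[:,0]).sum(),(A*B).sum()); c,s=np.cos(th),np.sin(th)
Rm=np.array([[c,-s],[s,c]]);t=W.mean(0)-Rm@L.mean(0)
print("nest",t.round(4),"yaw",np.degrees(th),"res mm",((L@Rm.T+t-W)*1000).round(1).tolist())
# module corner edges at top: image corners
g=f["pixels"][225:270,235:400];cv2.imwrite("pics/z.png",g)
E
```

```text
179 [528.9  37.6] 3.9071943759918213 0.08316564836865345 260.05027932960894 237.88268156424581
188 [514.   50.4] 3.7453267574310303 0.08290210546413758 287.1063829787234 211.1755319148936
184 [511.6  78.2] 3.8179941177368164 0.08371175644163605 343.625 211.6413043478261
134 [524.2  93.1] 3.7979791164398193 0.08319503477600036 371.73880597014926 238.08955223880596
nest [0.5506 0.0674] yaw 4.830700608271054 res mm [[0.1, -0.1], [-0.1, -0.1], [-0.1, 0.0], [0.1, 0.2]]
```

>>> {"method": "send_rows", "body": {
  "steps": [
    {"translation":[-0.2,0,0],"delta_rot":[0,-0.001,0.006],"jaw":3.5},
    {"translation":[-0.2,0,0.3],"delta_rot":[0,-0.001,0.006],"jaw":3.5},
    {"translation":[-0.2,0,0.6],"delta_rot":[0,-0.001,0.006],"jaw":3.5},
    {"translation":[-0.2,0,0.9],"delta_rot":[0,-0.001,0.006],"jaw":3.5},
    {"translation":[-0.2,0,1.2],"delta_rot":[0,-0.001,0.006],"jaw":3.5},
    {"translation":[-0.2,0,1.4],"delta_rot":[0,-0.001,0.006],"jaw":3.5},
    {"translation":[-0.2,0,1.6],"delta_rot":[0,-0.001,0.006],"jaw":3.5},
    {"translation":[-0.2,0,1.6],"delta_rot":[0,-0.001,0.006],"jaw":3.5}
  ]
}}

```text
time: 9.05
tool_pos: [0.5517, 0.0676, 0.1022]
tool_rot: [-0.001, -0.044, 0.999, -0.0]
contact_force: [-0.3, -0.1, -1.5]
gripper_width: 0.505
grasp_force: 62.0
```

```bash
python3 - <<'E'
from h import *
go(.5523,.0675,.099,184.9)
E
```

```text
t 9.05 pos [0.5517 0.0676 0.1022] F [-0.3 -0.1 -1.5] w 4.32 g 62.00186491012573
move cm [-0.06 -0.02  0.32] rot [-0.0001 -0.0018  0.0017]
```

Entering between the pins with no contact force. Lowering to the pad, then letting go.

>>> {"method": "send_rows", "body": {
  "steps": [
    {"translation":[-0.05,0,0.1],"delta_rot":[0,-0.002,0.001],"jaw":3.5},
    {"translation":[-0.05,0,0.2],"delta_rot":[0,-0.002,0.001],"jaw":3.5},
    {"translation":[-0.05,0,0.3],"delta_rot":[0,-0.002,0.001],"jaw":3.5},
    {"translation":[-0.05,0,0.35],"delta_rot":[0,-0.002,0.001],"jaw":3.5},
    {"translation":[-0.05,0,0.35],"delta_rot":[0,-0.002,0.001],"jaw":3.5},
    {"translation":[-0.05,0,0.35],"delta_rot":[0,-0.002,0.001],"jaw":3.5},
    {"translation":[-0.05,0,0.35],"delta_rot":[0,-0.002,0.001],"jaw":3.5},
    {"translation":[-0.05,0,0.35],"delta_rot":[0,-0.002,0.001],"jaw":3.5}
  ]
}}

```text
time: 9.85
tool_pos: [0.5526, 0.0677, 0.0992]
tool_rot: [0.001, -0.043, 0.999, -0.0]
contact_force: [-0.4, 0.8, -0.6]
gripper_width: 0.506
grasp_force: 62.2
```

>>> {"method": "send_rows", "body": {
  "steps": [
    {"translation":[0,0,0.05],"delta_rot":[0,0,0],"jaw":3.5},
    {"translation":[0,0,0.1],"delta_rot":[0,0,0],"jaw":3.5},
    {"translation":[0,0,0.1],"delta_rot":[0,0,0],"jaw":3.5},
    {"translation":[0,0,0.1],"delta_rot":[0,0,0],"jaw":3.5},
    {"translation":[0,0,0.1],"delta_rot":[0,0,0],"jaw":4.8},
    {"translation":[0,0,0.1],"delta_rot":[0,0,0],"jaw":5.2},
    {"translation":[0,0,0.1],"delta_rot":[0,0,0],"jaw":5.6},
    {"translation":[0,0,0.1],"delta_rot":[0,0,0],"jaw":5.6}
  ]
}}

```text
time: 10.65
tool_pos: [0.5524, 0.0677, 0.0979]
tool_rot: [0.0, -0.043, 0.999, -0.0]
contact_force: [0.3, -0.1, -0.3]
gripper_width: 0.657
grasp_force: 0.0
```

```bash
python3 - <<'E'
from h import *
import pickle
go(.5523,.0675,.2,184.9)
f=grab_frame("wrist");P=cloud(f);z=P[...,2]
cv2.imwrite("pics/w4.png",f["pixels"])
v,u=np.mgrid[0:480,0:640]
m=(abs(u-317)<52)&(abs(v-330)<80)&(z>.10)&(z<.13)
zz=np.median(z[m]);m&=abs(z-zz)<.004
q=P[m];r=cv2.minAreaRect((q[:,:2]*1000).astype(np.float32));print("module",m.sum(),r,zz,np.linalg.lstsq(np.c_[q[:,:2],np.ones(len(q))],q[:,2],rcond=None)[0])
E
```

```text
t 10.65 pos [0.5524 0.0677 0.0979] F [ 0.3 -0.1 -0.3] w 5.61 g 0.0
move cm [ 1.000e-02 -2.000e-02 -1.021e+01] rot [-0.0001  0.0007  0.0006]
module 15022 ((551.07275390625, 68.88298034667969), (65.0299072265625, 41.55253219604492), 4.764922142028809) 0.11548810816571975 [0.00538382 0.00300638 0.11232397]
```

Module lies flat (top at 0.1155 m) and centred within ~1 mm; released. Lifting off and heading for the tab.

>>> {"method": "send_rows", "body": {
  "steps": [
    {"translation":[0,0,-1],"delta_rot":[0,0,0],"jaw":5.6},
    {"translation":[0,0,-3],"delta_rot":[0,0,0],"jaw":5.6},
    {"translation":[0,0,-7],"delta_rot":[0,0,0],"jaw":5.6},
    {"translation":[0,0,-11],"delta_rot":[0,0,0],"jaw":3},
    {"translation":[0,0,-15],"delta_rot":[0,0,0],"jaw":0},
    {"translation":[0,0,-18],"delta_rot":[0,0,0],"jaw":0},
    {"translation":[0,0,-18],"delta_rot":[0,0,0],"jaw":0},
    {"translation":[0,0,-18],"delta_rot":[0,0,0],"jaw":0}
  ]
}}

```text
time: 11.5
tool_pos: [0.5527, 0.0677, 0.2796]
tool_rot: [0.002, -0.043, 0.999, -0.0]
contact_force: [0.5, -0.3, -0.3]
gripper_width: 0.0
grasp_force: 0.0
```

```bash
python3 - <<'E'
from h import *
go(.5554,-.0233,.26,184.9)
f=grab_frame("wrist");P=cloud(f);z=P[...,2];b=f["pixels"].astype(int)
cv2.imwrite("pics/w5.png",f["pixels"])
v,u=np.mgrid[0:480,0:640]
m=(z>.10)&(z<.13)&(abs(P[...,0]-.551)<.045)&(abs(P[...,1]-.068)<.03)
q=P[m];print("module",m.sum(),cv2.minAreaRect((q[:,:2]*1000).astype(np.float32)))
red=(b[...,2]>130)&(b[...,1]<70)&(b[...,0]<70)&(abs(P[...,0]-.555)<.018)&(abs(P[...,1]+.023)<.03)&(z>.2)
q=P[red];print("tab",red.sum(),cv2.minAreaRect((q[:,:2]*1000).astype(np.float32)),np.median(q[:,2]))
E
```

```text
t 11.5 pos [0.5527 0.0677 0.2796] F [ 0.5 -0.3 -0.3] w 0.0 g 0.0
move cm [ 0.52 -9.09  1.96] rot [-0.0004  0.0035  0.0007]
module 3743 ((550.7518920898438, 69.11219787597656), (64.03279113769531, 44.03269958496094), 5.046093463897705)
tab 2709 ((557.0807495117188, -21.327058792114258), (34.20743942260742, 33.03561782836914), 5.174222946166992) 0.22430512952080447
```

View pics/w5.png

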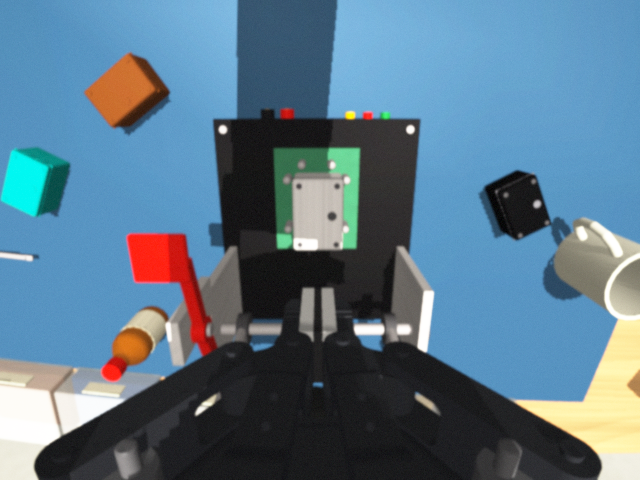

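Module sits squarely among its pins at (318,212); tab is at (157,258), centre (0.556,-0.022). Moving over it, then pressing.

>>> {"method": "send_rows", "body": {
  "steps": [
    {"translation":[0.5,-4,0],"delta_rot":[0,0,0],"jaw":0},
    {"translation":[0.5,-8,0],"delta_rot":[0,0,0],"jaw":0},
    {"translation":[0.5,-9,0.5],"delta_rot":[0,0,0],"jaw":0},
    {"translation":[0.5,-9,1.5],"delta_rot":[0,0,0],"jaw":0},
    {"translation":[0.5,-9,2.5],"delta_rot":[0,0,0],"jaw":0},
    {"translation":[0.5,-9,3],"delta_rot":[0,0,0],"jaw":0},
    {"translation":[0.5,-9,3],"delta_rot":[0,0,0],"jaw":0},
    {"translation":[0.5,-9,3],"delta_rot":[0,0,0],"jaw":0}
  ]
}}

```text
time: 12.35
tool_pos: [0.5551, -0.0216, 0.248]
tool_rot: [0.0, -0.044, 0.999, 0.0]
contact_force: [-0.1, -0.7, -0.4]
gripper_width: 0.006
grasp_force: 0.0
```

```bash
python3 - <<'E'
from h import *
go(.556,-.022,.199,184.9)
E
```

```text
t 12.35 pos [ 0.5551 -0.0216  0.248 ] F [-0.1 -0.7 -0.4] w 0.05 g 0.0
move cm [-0.09 -0.05  4.9 ] rot [0.0001 0.0007 0.002 ]
```

>>> {"method": "send_rows", "body": {
  "steps": [
    {"translation":[-0.1,0,1],"delta_rot":[0,0,0],"jaw":0},
    {"translation":[-0.1,0,1.7],"delta_rot":[0,0,0],"jaw":0},
    {"translation":[-0.1,0,2.4],"delta_rot":[0,0,0],"jaw":0},
    {"translation":[-0.1,0,3.1],"delta_rot":[0,0,0],"jaw":0},
    {"translation":[-0.1,0,3.7],"delta_rot":[0,0,0],"jaw":0},
    {"translation":[-0.1,0,4.2],"delta_rot":[0,0,0],"jaw":0},
    {"translation":[-0.1,0,4.6],"delta_rot":[0,0,0],"jaw":0},
    {"translation":[-0.1,0,4.7],"delta_rot":[0,0,0],"jaw":0}
  ]
}}

```text
time: 13.15
tool_pos: [0.557, -0.0225, 0.2083]
tool_rot: [0.002, -0.043, 0.999, -0.001]
contact_force: [-17.2, 1.4, 31.2]
gripper_width: 0.002
grasp_force: 17.5
```

>>> {"method": "send_rows", "body": {
  "steps": [
    {"translation":[0,0,0.1],"delta_rot":[0,0,0],"jaw":0},
    {"translation":[0,0,0.2],"delta_rot":[0,0,0],"jaw":0},
    {"translation":[0,0,0.2],"delta_rot":[0,0,0],"jaw":0},
    {"translation":[0,0,0.2],"delta_rot":[0,0,0],"jaw":0},
    {"translation":[0,0,0.2],"delta_rot":[0,0,0],"jaw":0},
    {"translation":[0,0,0.2],"delta_rot":[0,0,0],"jaw":0},
    {"translation":[0,0,0.2],"delta_rot":[0,0,0],"jaw":0},
    {"translation":[0,0,0.2],"delta_rot":[0,0,0],"jaw":0}
  ]
}}

```text
time: 13.95
tool_pos: [0.5571, -0.0226, 0.208]
tool_rot: [0.002, -0.043, 0.999, -0.001]
contact_force: [-19.6, 2.3, 33.5]
gripper_width: -0.0
grasp_force: 19.3
```

Firm stop at the expected height (with the tab's tilt). Lifting off and verifying.

>>> {"method": "send_rows", "body": {
  "steps": [
    {"translation":[0,0,-2],"delta_rot":[0,0,0],"jaw":0},
    {"translation":[0,0,-6],"delta_rot":[0,0,0],"jaw":0},
    {"translation":[0,0,-11],"delta_rot":[0,0,0],"jaw":0},
    {"translation":[0,0,-16],"delta_rot":[0,0,0],"jaw":0},
    {"translation":[0,0,-20],"delta_rot":[0,0,0],"jaw":0},
    {"translation":[0,0,-22],"delta_rot":[0,0,0],"jaw":0},
    {"translation":[0,0,-22],"delta_rot":[0,0,0],"jaw":0},
    {"translation":[0,0,-22],"delta_rot":[0,0,0],"jaw":0}
  ]
}}

```text
time: 14.75
tool_pos: [0.556, -0.0223, 0.418]
tool_rot: [0.0, -0.043, 0.999, 0.0]
contact_force: [-0.5, 0.3, -0.9]
gripper_width: 0.001
grasp_force: 0.0
```

```bash
python3 - <<'E'
from h import *
f=grab_frame("wrist");P=cloud(f);z=P[...,2];b=f["pixels"].astype(int)
red=(b[...,2]>110)&(b[...,1]<70)&(b[...,0]<70)&(abs(P[...,0]-.555)<.025)&(abs(P[...,1]+.023)<.03)&(z>.15)
q=P[red];a=np.linalg.lstsq(np.c_[q[:,:2]-q[:,:2].mean(0),np.ones(len(q))],q[:,2],rcond=None)[0];print("tab",red.sum(),a,"angle",np.arctan(np.hypot(*a[:2])))
f=grab_frame("top");P=cloud(f);z=P[...,2];b=f["pixels"].astype(int)
v,u=np.mgrid[0:480,0:640]
m=(abs(P[...,0]-.665)<.06)&(abs(P[...,1]-.077)<.051)&(z>.29)&(z<.345)&(b.max(2)<90)
q=P[m];print("handle",m.sum(),cv2.minAreaRect((q[:,:2]*1000).astype(np.float32)),q[:,2].max(),np.median(q[:,2]))
print(state()["joint_pos"].round(2)); go(.66,.077,.43,94.9)
E
```

```text
tab 1009 [0.32609733 0.09113536 0.19336259] angle 0.3264766293096951
handle 178 ((665.2054443359375, 90.40481567382812), (22.552947998046875, 70.1421890258789), 4.37000036239624) 0.33824465660020075 0.327524409301842
[-0.17 -0.15  1.53  0.    1.77 -1.83]
t 14.85 pos [ 0.5555 -0.0223  0.4161] F [ 0.2  0.5 -0.4] w 0.0 g 0.0
move cm [-11.26   9.    -1.42] rot [-0.0017 -0.0032  1.5714]
```

```bash
python3 - <<'E'
from h import *
f=grab_frame("wrist");P=cloud(f);z=P[...,2];b=f["pixels"].astype(int)
red=(b[...,2]>110)&(b[...,1]<70)&(b[...,0]<70)&(abs(P[...,0]-.555)<.03)&(abs(P[...,1]+.024)<.012)&(z>.12)
q=P[red]
for x in np.arange(.53,.58,.004):
    k=abs(q[:,0]-x)<.002
    if k.sum()>3: print(x.round(3),k.sum(),np.percentile(q[k,2],[10,50,90]).round(4))
v,u=np.where(red);print(u.min(),u.max(),v.min(),v.max())
c=f["pixels"][max(0,v.min()-50):v.max()+60,max(0,u.min()-50):u.max()+90];cv2.imwrite("pics/w6.png",cv2.resize(c,None,fx=3,fy=3)[:600,:800])
E
```

```text
0.542 50 [0.1833 0.1847 0.1866]
0.546 100 [0.1849 0.1867 0.1881]
0.55 101 [0.1875 0.189  0.1905]
0.554 100 [0.1898 0.1913 0.1928]
0.558 103 [0.1925 0.1936 0.1952]
0.562 103 [0.1947 0.1961 0.1975]
0.566 88 [0.1966 0.1981 0.199 ]
0.57 12 [0.1966 0.1975 0.1985]
302 330 190 287
```

View pics/w6.png

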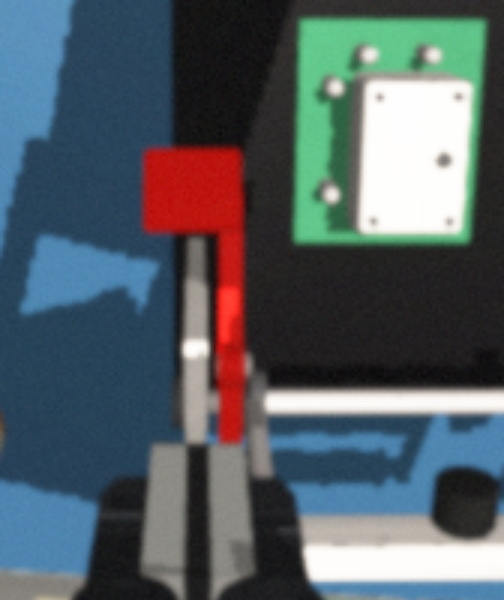

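The crop shows the tab at (195,190) tilted down about 0.52 rad, so the catch is released, and the module is still seated. Now over to the handle with a quarter turn.

>>> {"method": "send_rows", "body": {
  "steps": [
    {"translation":[-1,1,-1],"delta_rot":[0,0,0.149],"jaw":6.5},
    {"translation":[-4,3,-1.5],"delta_rot":[0,0,0.298],"jaw":6.5},
    {"translation":[-7,5,-1.5],"delta_rot":[0,0,0.447],"jaw":6.5},
    {"translation":[-10,7,-1.5],"delta_rot":[0,0,0.596],"jaw":6.5},
    {"translation":[-12,9,-1.5],"delta_rot":[0,0,0.745],"jaw":6.5},
    {"translation":[-12,9,-1.5],"delta_rot":[0,0,0.894],"jaw":6.5},
    {"translation":[-12,9,-1.5],"delta_rot":[0,0,1.043],"jaw":6.5},
    {"translation":[-12,9,-1.5],"delta_rot":[0,0,1.19],"jaw":6.5}
  ]
}}

```text
time: 15.7
tool_pos: [0.6677, 0.078, 0.4314]
tool_rot: [-0.001, 0.527, 0.85, -0.001]
contact_force: [-1.0, 0.1, 0.6]
gripper_width: 0.76
grasp_force: 0.0
```

```bash
python3 - <<'E'
from h import *
go(.666,.077,.43,94.9)
E
```

```text
t 15.7 pos [0.6677 0.078  0.4314] F [-1.   0.1  0.6] w 6.49 g 0.0
move cm [-0.02 -0.2   0.14] rot [-0.003  -0.0007  0.3759]
```

>>> {"method": "send_rows", "body": {
  "steps": [
    {"translation":[0,-0.1,0],"delta_rot":[0,0,0.149],"jaw":6.5},
    {"translation":[0,-0.1,0],"delta_rot":[0,0,0.298],"jaw":6.5},
    {"translation":[0,-0.1,1],"delta_rot":[0,0,0.376],"jaw":6.5},
    {"translation":[0,-0.1,4],"delta_rot":[0,0,0.376],"jaw":6.5},
    {"translation":[0,-0.1,5],"delta_rot":[0,0,0.376],"jaw":6.5},
    {"translation":[0,-0.1,5],"delta_rot":[0,0,0.376],"jaw":6.5},
    {"translation":[0,-0.1,5],"delta_rot":[0,0,0.376],"jaw":6.5},
    {"translation":[0,-0.1,5],"delta_rot":[0,0,0.376],"jaw":6.5}
  ]
}}

```text
time: 16.5
tool_pos: [0.6673, 0.0772, 0.3858]
tool_rot: [0.001, 0.674, 0.739, 0.001]
contact_force: [-0.3, -0.6, 0.5]
gripper_width: 0.763
grasp_force: 0.0
```

```bash
python3 - <<'E'
from h import *
go(.666,.077,.314,94.9)
f=grab_frame("wrist");cv2.imwrite("pics/w7.png",f["pixels"])
P=cloud(f);z=P[...,2];b=f["pixels"].astype(int)
for y in (.05,.065,.08,.095,.11):
    m=(abs(P[...,1]-y)<.003)&(z>.29)&(z<.345)&(abs(P[...,0]-.666)<.02)
    q=P[m]
    if len(q)>20: print(y,len(q),np.percentile(q[:,0],[2,50,98]).round(4),q[:,2].max().round(4))
E
```

```text
t 16.5 pos [0.6673 0.0772 0.3858] F [-0.3 -0.6  0.5] w 6.51 g 0.0
move cm [-0.01 -0.15  7.18] rot [0.003  0.0003 0.0055]
0.05 317 [0.6589 0.6692 0.6796] 0.332
0.065 338 [0.6578 0.6678 0.6787] 0.332
0.08 355 [0.656  0.6666 0.6769] 0.3321
0.095 378 [0.6549 0.6653 0.676 ] 0.3317
0.11 408 [0.6539 0.6641 0.6743] 0.332
```

View pics/w7.png

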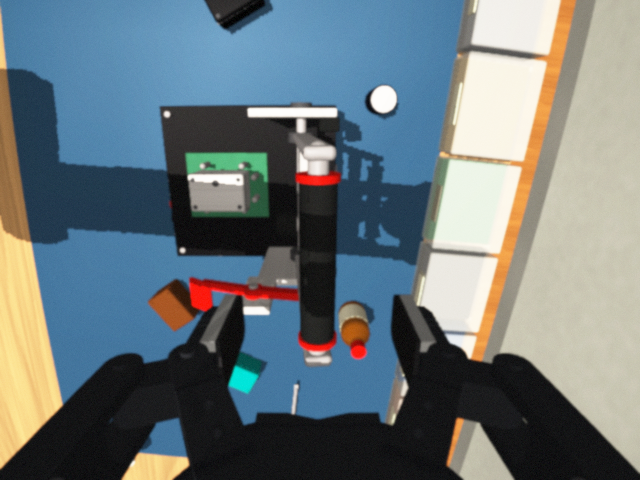

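Handle at (317,260), between the fingers, centre (0.667, 0.077, 0.32) as the model says. Descending and pinching.

>>> {"method": "send_rows", "body": {
  "steps": [
    {"translation":[0,-0.1,2],"delta_rot":[0.002,0,0.005],"jaw":6.5},
    {"translation":[0,-0.1,4.5],"delta_rot":[0.002,0,0.005],"jaw":6.5},
    {"translation":[0,-0.1,7],"delta_rot":[0.002,0,0.005],"jaw":6.5},
    {"translation":[0,-0.1,7.1],"delta_rot":[0.002,0,0.005],"jaw":6.5},
    {"translation":[0,-0.1,7.1],"delta_rot":[0.002,0,0.005],"jaw":6.5},
    {"translation":[0,-0.1,7.1],"delta_rot":[0.002,0,0.005],"jaw":4},
    {"translation":[0,-0.1,7.1],"delta_rot":[0.002,0,0.005],"jaw":2.5},
    {"translation":[0,-0.1,7.1],"delta_rot":[0.002,0,0.005],"jaw":1}
  ]
}}

```text
time: 17.35
tool_pos: [0.6666, 0.0771, 0.3151]
tool_rot: [0.001, 0.676, 0.737, 0.001]
contact_force: [0.9, 0.1, 1.1]
gripper_width: 0.254
grasp_force: 2.5
```

>>> {"method": "send_rows", "body": {
  "steps": [
    {"translation":[0,0,0],"delta_rot":[0,0,0],"jaw":1},
    {"translation":[0,0,0],"delta_rot":[0,0,0],"jaw":1},
    {"translation":[0,0,0],"delta_rot":[0,0,0],"jaw":1},
    {"translation":[0,0,0],"delta_rot":[0,0,0],"jaw":1},
    {"translation":[0,0,0],"delta_rot":[0,0,0],"jaw":1},
    {"translation":[0,0,0],"delta_rot":[0,0,0],"jaw":1},
    {"translation":[0,0,0],"delta_rot":[0,0,0],"jaw":1},
    {"translation":[0,0,0],"delta_rot":[0,0,0],"jaw":1}
  ]
}}

```text
time: 18.15
tool_pos: [0.6668, 0.0772, 0.3152]
tool_rot: [0.001, 0.676, 0.737, 0.001]
contact_force: [1.9, 0.5, 4.7]
gripper_width: 0.238
grasp_force: 58.7
```

```bash
python3 - <<'E'
from h import *
go(.6667,.077,.315,94.9)
a=.09
for t in np.arange(0,1.67,.07): print(t.round(2),round(-18.5*(np.sin(t-a)+np.sin(a)),1),round(18.5*(np.cos(a)-np.cos(t-a)),1))
E
```

```text
t 18.15 pos [0.6668 0.0772 0.3152] F [1.9 0.5 4.7] w 2.03 g 58.659714460372925
move cm [-0.01 -0.02  0.02] rot [0.0028 0.0004 0.0005]
0.0 -0.0 0.0
0.07 -1.3 -0.1
0.14 -2.6 -0.1
0.21 -3.9 0.1
0.28 -5.2 0.3
0.35 -6.4 0.5
0.42 -7.7 0.9
0.49 -8.9 1.4
0.56 -10.0 1.9
0.63 -11.2 2.6
0.7 -12.3 3.3
0.77 -13.3 4.0
0.84 -14.3 4.9
0.91 -15.2 5.8
0.98 -16.0 6.8
1.05 -16.8 7.8
1.12 -17.5 8.9
1.19 -18.2 10.0
1.26 -18.7 11.2
1.33 -19.2 12.4
1.4 -19.5 13.7
1.47 -19.8 14.9
1.54 -20.0 16.2
1.61 -20.1 17.5
```

>>> {"method": "send_rows", "body": {
  "steps": [
    {"translation":[0,-1.3,-0.1],"delta_rot":[0,0,0],"jaw":1},
    {"translation":[0,-2.6,-0.1],"delta_rot":[0,0,0],"jaw":1},
    {"translation":[0,-3.9,0.1],"delta_rot":[0,0,0],"jaw":1},
    {"translation":[0,-5.2,0.3],"delta_rot":[0,0,0],"jaw":1},
    {"translation":[0,-6.4,0.5],"delta_rot":[0,0,0],"jaw":1},
    {"translation":[0,-7.7,0.9],"delta_rot":[0,0,0],"jaw":1},
    {"translation":[0,-8.9,1.4],"delta_rot":[0,0,0],"jaw":1},
    {"translation":[0,-10,1.9],"delta_rot":[0,0,0],"jaw":1}
  ]
}}

```text
time: 18.95
tool_pos: [0.5657, 0.0684, 0.2951]
tool_rot: [-0.0, 0.676, 0.737, -0.0]
contact_force: [0.5, -0.3, 3.0]
gripper_width: 0.237
grasp_force: 58.8
```

```bash
python3 - <<'E'
from h import *
go(.6502,.0759,.13,94.9)
E
```

```text
t 18.95 pos [0.5657 0.0684 0.2951] F [ 0.5 -0.3  3. ] w 2.03 g 58.75701427459717
move cm [ 0.03  8.49 16.51] rot [-0.0007  0.0005  0.0004]
```

>>> {"method": "send_rows", "body": {
  "steps": [
    {"translation":[0,-1.2,0.7],"delta_rot":[0,0,0],"jaw":1},
    {"translation":[0,-2.3,1.4],"delta_rot":[0,0,0],"jaw":1},
    {"translation":[0,-3.3,2.1],"delta_rot":[0,0,0],"jaw":1},
    {"translation":[0,-4.3,3.0],"delta_rot":[0,0,0],"jaw":1},
    {"translation":[0,-5.2,3.9],"delta_rot":[0,0,0],"jaw":1},
    {"translation":[0,-6.0,4.9],"delta_rot":[0,0,0],"jaw":1},
    {"translation":[0,-6.8,5.9],"delta_rot":[0,0,0],"jaw":1},
    {"translation":[0,-7.5,7.0],"delta_rot":[0,0,0],"jaw":1}
  ]
}}

```text
time: 19.75
tool_pos: [0.4911, 0.0619, 0.2236]
tool_rot: [-0.0, 0.676, 0.737, -0.0]
contact_force: [2.7, 0.2, -0.2]
gripper_width: 0.234
grasp_force: 58.8
```

>>> {"method": "send_rows", "body": {
  "steps": [
    {"translation":[0,-0.7,1.1],"delta_rot":[0,0,0],"jaw":1},
    {"translation":[0,-1.2,2.3],"delta_rot":[0,0,0],"jaw":1},
    {"translation":[0,-1.7,3.5],"delta_rot":[0,0,0],"jaw":1},
    {"translation":[0,-2.0,4.8],"delta_rot":[0,0,0],"jaw":1},
    {"translation":[0,-2.3,6.0],"delta_rot":[0,0,0],"jaw":1},
    {"translation":[0,-2.5,7.3],"delta_rot":[0,0,0],"jaw":1},
    {"translation":[0,-2.6,8.6],"delta_rot":[0,0,0],"jaw":1},
    {"translation":[0,-2.6,9.5],"delta_rot":[0,0,0],"jaw":1}
  ]
}}

```text
time: 20.55
tool_pos: [0.4664, 0.0598, 0.1302]
tool_rot: [0.0, 0.676, 0.737, 0.0]
contact_force: [-1.9, -0.4, 19.4]
gripper_width: 0.237
grasp_force: 61.2
```

```bash
python3 - <<'E'
from h import *
go(.6502,.0759,.13,94.9)
E
```

```text
t 20.55 pos [0.4664 0.0598 0.1302] F [-1.9 -0.4 19.4] w 2.02 g 61.23904824256897
move cm [ 0.03 18.45  0.04] rot [0.0012 0.0003 0.0004]
```

>>> {"method": "send_rows", "body": {
  "steps": [
    {"translation":[0,0,0.2],"delta_rot":[0,0,0],"jaw":1},
    {"translation":[0,0,0.2],"delta_rot":[0,0,0],"jaw":1},
    {"translation":[0,0,0.2],"delta_rot":[0,0,0],"jaw":1},
    {"translation":[0,0,0.2],"delta_rot":[0,0,0],"jaw":1},
    {"translation":[0,0,0.2],"delta_rot":[0,0,0],"jaw":1},
    {"translation":[0,0,0.2],"delta_rot":[0,0,0],"jaw":1},
    {"translation":[0,0,0.2],"delta_rot":[0,0,0],"jaw":1},
    {"translation":[0,0,0.2],"delta_rot":[0,0,0],"jaw":1}
  ]
}}

```text
time: 21.35
tool_pos: [0.4664, 0.0598, 0.1304]
tool_rot: [0.0, 0.676, 0.737, -0.0]
contact_force: [-4.4, -0.2, 14.8]
gripper_width: 0.24
grasp_force: 60.9
```

```bash
python3 - <<'E'
from h import *
go(.6502,.0759,.13,94.9)
f=grab_frame("wrist");cv2.imwrite("pics/w8.png",f["pixels"])
P=cloud(f);z=P[...,2]
m=(z>.10)&(z<.113)&(abs(P[...,0]-.551)<.045)&(abs(P[...,1]-.068)<.03)
q=P[m];print("module",m.sum(),cv2.minAreaRect((q[:,:2]*1000).astype(np.float32)),np.median(q[:,2]),np.linalg.lstsq(np.c_[q[:,:2],np.ones(len(q))],q[:,2],rcond=None)[0])
E
```

```text
t 21.35 pos [0.4664 0.0598 0.1304] F [-4.4 -0.2 14.8] w 2.05 g 60.9199333190918
move cm [ 0.02 18.45  0.04] rot [0.0003 0.0005 0.0007]
module 5553 ((537.7333374023438, 67.65496826171875), (38.1855583190918, 45.90760803222656), 4.851330757141113) 0.10909395787154365 [ 0.05944797 -0.0387612   0.07956617]
```

View pics/w8.png

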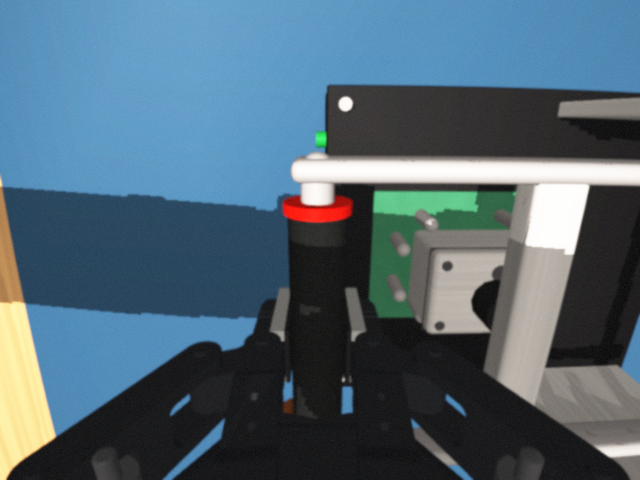

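Picture: handle pinched at (318,300), the lever level, and the pusher on the module at (490,300). The module top is at 109 mm, so the pad is down 6 mm. I'll check its tilt more carefully before handing in.

```bash
python3 - <<'E'
from h import *
f=grab_frame("wrist");P=cloud(f);z=P[...,2]
for v0,v1,u0,u1 in [(265,325,435,470),(255,325,432,475),(258,270,440,505)]:
    q=P[v0:v1,u0:u1].reshape(-1,3);q=q[abs(q[:,2]-np.median(q[:,2]))<.003]
    a=np.linalg.lstsq(np.c_[q[:,:2]-q[:,:2].mean(0),np.ones(len(q))],q[:,2],rcond=None)[0];print(len(q),q.min(0).round(4),q.max(0).round(4),a.round(4),(np.c_[q[:,:2]-q[:,:2].mean(0),np.ones(len(q))]@a-q[:,2]).std().round(5))
q=P[270:320,100:250].reshape(-1,3); q=q[abs(q[:,2])<.01]
print("bench slope",np.linalg.lstsq(np.c_[q[:,:2]-q[:,:2].mean(0),np.ones(len(q))],q[:,2],rcond=None)[0])
E
```

```text
2089 [0.5188 0.051  0.1075] [0.5421 0.0841 0.1115] [-0.0178 -0.001   0.1094] 0.00058
2952 [0.5177 0.051  0.1064] [0.5446 0.0888 0.1123] [ 0.0073 -0.005   0.1093] 0.00069
763 [0.5204 0.0804 0.1075] [0.5516 0.0884 0.1115] [-0.0177  0.0071  0.1094] 0.00061
bench slope [-0.00226367  0.00073319  0.00147936]
```

Module level (tilt within 0.02), pad down 6 mm, lever at its stop, handle gripped. Handing in.

```bash
python3 -c "
from plant import *
print(job_done())"
```

```text
the job is handed in; nothing more can be done
None
```

I handed the job in at about 21 s, with the arm still holding the handle down: the aluminium module sits level in the nest, the catch is released, the lever is at its stop and the pad is down about 6 mm; no verdict came back.

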